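# Feel the gearheads for play and reject the worn one

### The arm

A 6-joint arm with a two-finger parallel gripper is mounted at the origin on a cart in front of the work surface, level with it; the furniture and walls round the work are solid. World frame = base frame: x ahead of the robot, y to its left, z up, the work surface at z = 0. Lengths are in m, angles in rad, forces in N, time in s.
With the tool pointing down it reaches from about 0.375 to 0.925 m from the base axis. Payload 5.7 kg.
Tool frame: the origin (TCP) lies midway between the tips of the shut fingers; the grasp point (between the pads) lies 19 mm behind it (r.grip_depth is the distance from the TCP to the grasp point, in m); z points along the fingers, y is the line along which they close (so a half turn about z gives the same grasp; the last joint's range is limited). The gripper opens to 88 mm and grips with 3 to 60 N. Pads are 20 mm wide; open, the fingers measure 115 mm over their backs; the gripper's body (75 mm by 178 mm) begins 61 mm behind the grasp point.
Start: joints at [-1.299, 0.359, 1.51, -0, 1.272, -0.115], TCP at [0.226, -0.556, 0.223] pointing down, gripper open.
Joint ranges: [-2.97, 2.97], [-1.01, 2.36], [0.21, 2.38], [-0.96, 4.11], [0.2, 2.71], [-2.98, 2.98]. Speed limits (rad/s): [2.39, 2.39, 3.14, 3.14, 3.14, 3.14].

### API

Orientations are given as a rotation vector (axis times angle).
In Python, from workcell import get_state, viewer, r gives the robot as it stands.
- The arm moves only by the tool play_rows, never from a script. Its argument "steps" is a list of rows, each a list of 2 entries, a list of its own where there are three numbers: the shift along the tool's x, y, z in mm, then the turn about the tool's z in degrees. A call has 1 to 5 rows; each row shifts and turns the commanded pose from where the row before left it, along the tool's axes as they then stand; what a row does not reach is not made up. A row lasts 1/12 s, in which the tool goes at most 41.7 mm and 7.16 degrees, less where a joint would pass 70% of its speed; a pose out of reach is approached as far as the arm can. A call with a gripper value outside its range is refused whole. "gripper" is the closure, from -1 (fully open) to 1 (shut), set as the call begins (left out, the last holds). The fingers move at their own pace and stop on an object; "force" is the grip in N (left out, the last holds). Time passes only in rows, so rows that do not move let the fingers close. It gives the time, the measured TCP pose, the force, the opening and the grip force at its end, in the units of the state.
- get_state(): the state, without advancing time (a new reading comes with each control period).
- viewer.read_camera(name): name is "side" or "top" or "wrist"; returns a dict with "image" (400x640x3 uint8, blue, green, red), "fovy" (degrees; the focal length in pixels is half the picture's height over the tangent of half this angle, whatever the lens; pixels are square), "cx", "cy" (the principal point, pixels), "eye" and "attitude" of the camera in the world; the wrist camera has in their place "hand_eye" (4x4, takes a point from camera to tool coordinates, whose origin is the TCP and whose axes are the flange's). Camera axes: x right, y up, looking along -z (the intrinsics and any distortion apply to the point x, -y, -z); pixel columns grow to the right and rows downward; lengths in m; the calibration is good to about 2 mm. A picture is of the moment at which its call begins: read the wrist's pose just before it. There is no depth.
- r.hand_in(): hands the job in; it is judged then, once.
The state is a dict: "time": time; "joint_pos": joint angles; "dq": joint speeds; "effort": joint torques, N m; "tool_pos": TCP position; "eef_rot": TCP orientation; "ft_force": force on the tool from outside, world axes, zero at the start; "wrist_torque": the same for the moment, N m; "width": finger opening in m; "grip_force": force on a finger pad.
Only numpy, scipy, OpenCV 4.12 (cv2) and the standard library are available. Lean on these libraries where they do the work, as an engineer would, in place of code of your own. Each camera call takes 0.05 s, during which the arm holds its last target. There are 200 camera calls.

### The job

Three worm gearheads stand in the nest block, and one of them has worn gears. Gently rock their crank arms to and fro, without forcing the gears, until you have felt for yourself (not just by elimination) the one with clearly more play than the others; then lift that gearhead out, stand it upright in the empty tray and let go of it. Leave the sound ones seated in their nests and the other things where they lie.

Things in the scene. Friction and masses are not known exactly. Their poses are not given: they have to be found in the camera images.
- rack: grey plastic nest block, 68 (x) x 256 (y) x 50 mm high, fixed; origin at the centre of its underside, y along its length. Three square wells 84 mm apart, 40 mm deep, hold one worm gearhead each with 0.7 mm of room all round, so a seated gearhead can itself shift a little and twist by 0.03 rad. The gearheads look exactly alike; any nest may hold the worn one.
- nest_0 (a point): centre of the mouth of the nest at the block's +y end, on the block's top face; axes as the block's. Gearhead: square aluminium housing 44 x 44 x 76 mm, about 0.4 kg, straight sides parallel to the block's, centred here, bottom 40 mm below, flat top 36 mm above this point; a 15 mm steel input stub on its +x face; on top an upright shaft and crank, up to 59 mm above.
- nest_1 (a point): the same for the middle nest
- nest_2 (a point): the same for the nest at the block's -y end
- eye_0 (a point): on the block's -x side, 50 mm from nest 0's centre and 49 mm above its mouth: the crank's eye, a steel disc 18 mm across and 12 mm high, is centred here, but up to 8 mm (0.16 rad) to either y side, for the worm stopped anywhere. The arm from shaft to eye is 12 mm wide. This point is fixed to the block and does not show how the crank stands or moves.
- eye_1 (a point): the same for nest 1. Worm gears hold the shaft: a crank swings about the upright shaft only through the play of its gears: in a sound gearhead about 0.02 rad (1 mm at the eye) to either side of the middle, in the worn one more than 0.1 rad (over 5 mm). Cranks start near the middle of their play and stay where they are left.
- eye_2 (a point): the same for nest 2. Every crank has a seal drag of about 1 N at the eye; at the end of its play the gear teeth yield by about 1 mm for each 5 N at the eye, and about 15 N there is the most they may be given.
- reject_tray: white open plastic tray, 132 (x) x 112 (y) x 30 mm high with 4 mm walls and a 4 mm floor, fixed, empty; origin at the centre of its underside, axes along its sides
- hex_keys: bystander: red folding hex-key set, 22 x 86 x 23 mm, lying along y on the worktop before the nest block; origin at the centre of its underside
- pen: bystander: black pen, 9 x 143 x 9 mm, lying along y on the worktop before the nest block; origin at the centre of its underside
- loupe: bystander: black loupe, 42 mm across, 40 mm high, standing to the left of the nest block; origin at the centre of its underside
- screwdriver: bystander: screwdriver with black handle, 32 x 176 x 32 mm, lying at the far left; origin at the centre of its underside

How it is judged:
By the outcome, as a careful person would: the job done as asked, in the order asked, and still so for the second after the job is handed in, with the robot touching nothing.
It also fails if it takes over 72 s, if anything falls off the work surface, if the arm or the gripper's body presses on something with over 40 N, if the wrist force passes 120 N, or if a joint passes its speed limit or range.

## Working session

There is one attempt and no reset: what is moved stays moved. The work goes in short steps, Python scripts to look and compute and a tool call to move; the robot and the scene stay as the last step left them, time stands still between calls to the robot, and variables do not carry over. Pictures are saved under pics/ and viewed, at most 12 in all, crops included, and the job is handed in when it is done.

Besides the shell and the picture viewer there is one more tool, called after ">>>" by a JSON object that holds its "method" and its "body", one argument or row to a line. play_rows: Moves the arm, as the interface text tells. Its arguments: {"type":"object","properties":{"steps":{"type":"array"},"gripper":{"type":"number"},"force":{"type":"number"}},"required":["steps"]}

```bash
ls; mkdir -p pics
python3 - <<'E'
from workcell import get_state, viewer, r
import cv2,numpy as np
s=get_state(); print(s)
for n in("top","side"):
    c=viewer.read_camera(n); cv2.imwrite(f"pics/{n}0.png",c["image"]); print(n,{k:v for k,v in c.items() if k!="image"})
c=viewer.read_camera("wrist");print({k:v for k,v in c.items() if k!="image"})
E
```

```text
pics
{'time': 0.0, 'joint_pos': array([-1.29907516e+00,  3.59471307e-01,  1.51141717e+00, -1.13022441e-05,
        1.27254016e+00, -1.15114410e-01]), 'dq': array([ 1.90467829e-04,  1.74191940e-03,  3.96337810e-04, -1.75775172e-03,
        1.39585540e-04, -2.78091989e-05]), 'effort': array([-2.42322049e-04, -5.15378380e+01, -2.70730448e+01,  6.73859473e-02,
        3.49534128e-02, -1.46013517e-04]), 'tool_pos': array([ 0.22614787, -0.5549938 ,  0.22183549]), 'eef_rot': array([-3.08121502e+00, -6.03511782e-01,  2.42365186e-04]), 'ft_force': array([ 0.18536381, -0.29812783,  0.45325001]), 'wrist_torque': array([-0.0416339 , -0.0610669 , -0.02755566]), 'grip_force': 0.0, 'width': 0.08792458541139743}
top {'fovy': 43.48352250190627, 'cx': 322.14379865630167, 'cy': 199.3000790653918, 'eye': array([0.33285937, 0.14441282, 1.68837323]), 'attitude': array([ 0.07251184, -0.07340707, -1.57710677])}
side {'fovy': 57.50692562276967, 'cx': 319.1187160573372, 'cy': 203.84190220515148, 'eye': array([0.0256116, 1.0041013, 0.6651707]), 'attitude': array([ 0.32159949, -1.33937792, -2.34372996])}
{'fovy': 66.2635249191699, 'cx': 322.8191839760846, 'cy': 198.4980736636476, 'hand_eye': array([[-8.50557056e-05,  9.63587591e-01,  2.67392870e-01,
         7.26944006e-02],
       [ 9.99999287e-01,  4.00517377e-04, -1.12522794e-03,
        -8.31236362e-05],
       [-1.19135118e-03,  2.67392583e-01, -9.63586938e-01,
        -1.61677195e-01],
       [ 0.00000000e+00,  0.00000000e+00,  0.00000000e+00,
         1.00000000e+00]])}
```

View pics/top0.png

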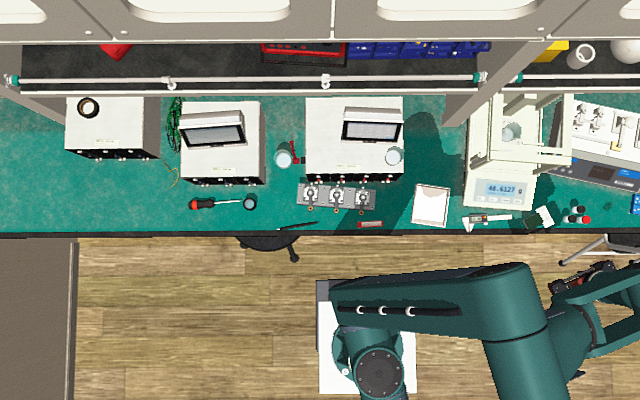

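View pics/side0.png

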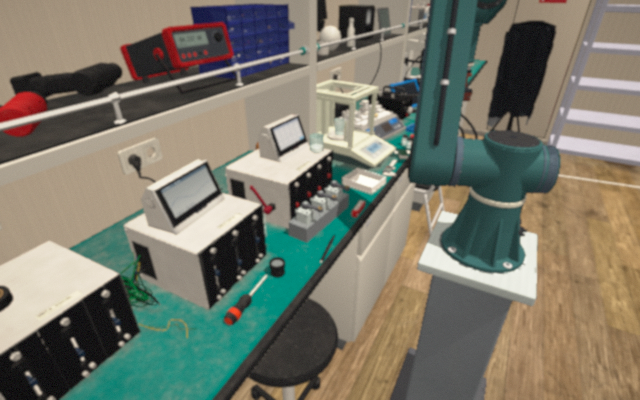

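The top view shows the rack around (336,196), with three gearheads at (311,195), (337,197) and (362,199). The tray is at (431,205), the hex keys at (369,224), the pen at (298,226) and the loupe at (249,203). A balance stands to the right of the tray, and instruments stand behind the rack.

```bash
cat > h.py <<'E'
from workcell import get_state, viewer, r
import cv2,numpy as np
from scipy.spatial.transform import Rotation as R
def pose(c,s=None):
    if "eye" in c: return np.array(c["eye"]),R.from_rotvec(c["attitude"]).as_matrix()
    T=np.eye(4);T[:3,:3]=R.from_rotvec(s["eef_rot"]).as_matrix();T[:3,3]=s["tool_pos"]
    M=T@c["hand_eye"];return M[:3,3],M[:3,:3]
def cast(c,px,z,s=None):
    o,A=pose(c,s);f=200/np.tan(np.radians(c["fovy"])/2)
    px=np.atleast_2d(px).astype(float)
    d=np.c_[(px[:,0]-c["cx"])/f,-(px[:,1]-c["cy"])/f,-np.ones(len(px))]@A.T
    return o+d*((z-o[2])/d[:,2])[:,None]
def proj(c,P,s=None):
    o,A=pose(c,s);f=200/np.tan(np.radians(c["fovy"])/2)
    q=(np.atleast_2d(P)-o)@A
    return np.c_[c["cx"]+f*q[:,0]/-q[:,2],c["cy"]-f*q[:,1]/-q[:,2]]
E
python3 - <<'E'
from h import *
c=viewer.read_camera("top");im=c["image"]
cv2.imwrite("pics/topcrop.png",cv2.resize(im[170:240,230:460],None,fx=3.4,fy=3.4,interpolation=cv2.INTER_CUBIC))
print(cast(c,[[299,184],[297,207],[375,210],[377,188]],.05).round(3))
print(cast(c,[[311,195],[337,197],[362,199]],.1).round(3))
print(cast(c,[[417,185],[451,187],[446,227],[411,222]],.03).round(3))
print(cast(c,[[369,224],[298,226],[249,203]],.02).round(3))
E
```

```text
[[ 0.536  0.219  0.05 ]
 [ 0.461  0.225  0.05 ]
 [ 0.449 -0.03   0.05 ]
 [ 0.521 -0.038  0.05 ]]
[[0.495 0.178 0.1  ]
 [0.488 0.096 0.1  ]
 [0.481 0.016 0.1  ]]
[[ 0.533 -0.173  0.03 ]
 [ 0.525 -0.286  0.03 ]
 [ 0.392 -0.266  0.03 ]
 [ 0.41  -0.15   0.03 ]]
[[ 0.404 -0.012  0.02 ]
 [ 0.4    0.224  0.02 ]
 [ 0.478  0.387  0.02 ]]
```

View pics/topcrop.png

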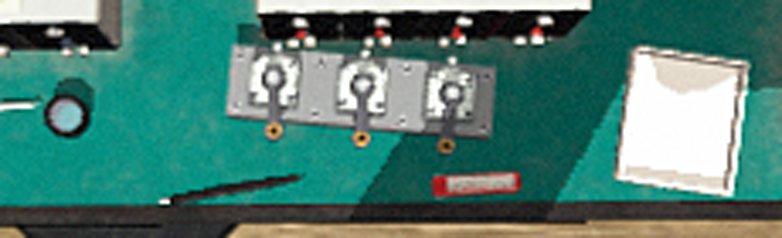

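The crop shows the brass eyes on the robot side, at crop pixels (274,130), (361,138) and (446,145). The rack is yawed by about -0.05 rad. The tray is centred near (0.465,-0.22). Next I'll move above the rack for a closer look.

>>> {"method": "play_rows", "body": {
  "steps": [
    [[25,-33,0],6.3],
    [[25,-33,0],6.3],
    [[25,-33,-3],6.3],
    [[25,-33,-3],6.3]
  ],
  "gripper": 0.4
}}

```text
time: 0.53
tool_pos: [0.2937, -0.4037, 0.2282]
eef_rot: [-3.139, 0.094, 0.002]
ft_force: [-0.1, -0.8, -0.4]
width: 0.0648
grip_force: 0.0
```

>>> {"method": "play_rows", "body": {
  "steps": [
    [[9,-39,-3],0],
    [[9,-39,-3],0],
    [[9,-39,-3],0],
    [[9,-39,-3],0],
    [[9,-39,-3],0]
  ]
}}

```text
time: 0.95
tool_pos: [0.3495, -0.2118, 0.2438]
eef_rot: [-3.14, 0.084, -0.0]
ft_force: [0.8, -0.7, -0.6]
width: 0.031
grip_force: 0.0
```

>>> {"method": "play_rows", "body": {
  "steps": [
    [[9,-39,-3],0],
    [[9,-39,-3],0],
    [[9,-39,-3],0],
    [[9,-39,-3],0],
    [[9,-39,-3],0]
  ]
}}

```text
time: 1.37
tool_pos: [0.4048, -0.0194, 0.259]
eef_rot: [3.14, -0.084, 0.001]
ft_force: [0.4, -0.3, 0.1]
width: 0.0265
grip_force: 0.0
```

>>> {"method": "play_rows", "body": {
  "steps": [
    [[9,-39,-3],0],
    [[9,-39,-3],0],
    [[9,-39,-3],0],
    [[0,0,0],0],
    [[0,0,0],0]
  ]
}}

```text
time: 1.78
tool_pos: [0.4381, 0.096, 0.2677]
eef_rot: [-3.141, 0.076, -0.0]
ft_force: [-0.3, -0.1, 0.3]
width: 0.0263
grip_force: 0.0
```

Run:
```python
from h import *
s=get_state();c=viewer.read_camera("wrist");cv2.imwrite("pics/w1.png",c["image"])
print(s["time"],s["tool_pos"],R.from_rotvec(s["eef_rot"]).as_matrix().round(3),s["ft_force"],s["width"])
d=viewer.read_camera("side")
b=cast(d,[[270,222]],0)[0];print(b)
for z in(.1,.15,.2):print(z,proj(d,[[b[0],b[1],z]]))
```

```text
1.7833 [0.43814926 0.0959582  0.26766647] [[ 0.999 -0.048  0.   ]
 [-0.048 -0.999  0.   ]
 [ 0.    -0.    -1.   ]] [-0.27063345 -0.10402933  0.25193723] 0.026279086558838774
[0.63235297 0.18803512 0.        ]
0.1 [[268.05930371 195.56851884]]
0.15 [[267.02316164 181.45669222]]
0.2 [[265.93909981 166.69221838]]
```

View pics/w1.png

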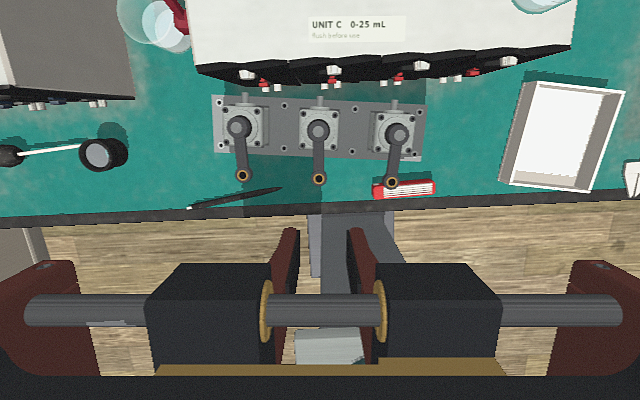

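The wrist view shows the eyes at (243,175), (319,178) and (391,182). The rack corners are near (214,95), (425,105), (421,161) and (217,152). The tray is on the right, and the box lies behind the rack.

Run:
```python
from h import *
s=get_state();c=viewer.read_camera("wrist");im=c["image"]
hsv=cv2.cvtColor(im,cv2.COLOR_BGR2HSV)
# brass ring masks near the eyes
m=cv2.inRange(hsv,(8,70,60),(28,255,255))
pts=[]
for (u,v) in((243,175),(319,178),(391,182)):
    w=m[v-11:v+11,u-11:u+11];ys,xs=np.nonzero(w);(x,y),rad=cv2.minEnclosingCircle(np.c_[xs,ys].astype(np.float32)) 
    pts.append((u-11+x,v-11+y));print(pts[-1],rad,len(xs))
E=cast(c,pts,.105,s);print(E.round(4))
# rack: colour of gray, low sat
k=cast(c,[[214,95],[425,105],[421,161],[217,152]],.05,s);print(k.round(4),k.mean(0))
print("tray",cast(c,[[530,78],[625,93],[592,191],[500,181]],.03,s).round(3))
print("keys",cast(c,[[373,188],[436,183]],.02,s).round(3))
print("box bottom/knob",cast(c,[[200,72],[240,86],[330,90]],.03,s).round(3))
cv2.imwrite("pics/w1c.png",cv2.resize(im[80:205,200:440],None,fx=3.3,fy=3.3,interpolation=cv2.INTER_CUBIC))
```

```text
(239.5, 174.5) 5.700977325439453 65
(316.0, 177.75) 5.483028411865234 62
(389.0, 180.5) 5.590270042419434 65
[[0.4517 0.1819 0.105 ]
 [0.4438 0.1001 0.105 ]
 [0.4366 0.0215 0.105 ]]
[[ 0.5375  0.2155  0.05  ]
 [ 0.5133 -0.0322  0.05  ]
 [ 0.4468 -0.0297  0.05  ]
 [ 0.4712  0.2216  0.05  ]] [0.492199   0.09378353 0.05      ]
tray [[ 0.538 -0.165  0.03 ]
 [ 0.515 -0.285  0.03 ]
 [ 0.391 -0.267  0.03 ]
 [ 0.411 -0.142  0.03 ]]
keys [[ 0.408  0.025  0.02 ]
 [ 0.41  -0.061  0.02 ]]
box bottom/knob [[0.566 0.235 0.03 ]
 [0.548 0.189 0.03 ]
 [0.537 0.079 0.03 ]]
```

View pics/w1c.png

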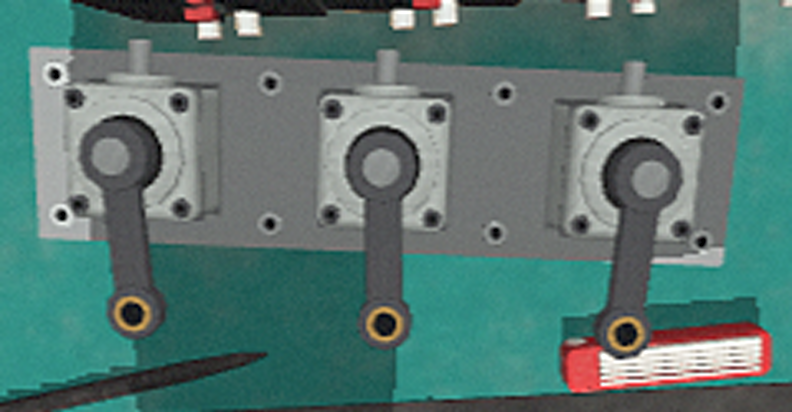

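>>> {"method": "play_rows", "body": {
  "steps": [
    [[5,-4.5,30],2.5],
    [[0,0,35],0],
    [[0,0,35],0],
    [[0,0,35],0],
    [[0,0,10],0]
  ],
  "gripper": 0.32,
  "force": 10
}}

```text
time: 2.35
tool_pos: [0.4396, 0.0962, 0.1187]
eef_rot: [3.137, -0.157, -0.011]
ft_force: [-1.4, -0.3, 0.2]
width: 0.03
grip_force: 0.0
```

>>> {"method": "play_rows", "body": {
  "steps": [
    [[0,0,0],0],
    [[0,0,0],0],
    [[0,0,0],0]
  ]
}}

```text
time: 2.6
tool_pos: [0.4442, 0.0974, 0.1237]
eef_rot: [-3.138, 0.155, -0.003]
ft_force: [0.7, 0.6, -0.0]
width: 0.0298
grip_force: 0.0
```

Run:
```python
from h import *
s=get_state();c=viewer.read_camera("wrist");im=c["image"]
print(s["tool_pos"],R.from_rotvec(s["eef_rot"]).as_matrix()[0,1],s["ft_force"],s["width"])
cv2.imwrite("pics/w2.png",im)
T=s["tool_pos"]
print(proj(c,[[T[0],T[1],.105],[.4438,.1001,.105]],s))
```

```text
[0.4442381  0.09740269 0.12371688] -0.09825458185863847 [ 0.67753162  0.64231963 -0.01981433] 0.029797550563994624
[[322.44839041 233.29542471]
 [318.26474291 234.33504294]]
```

View pics/w2.png

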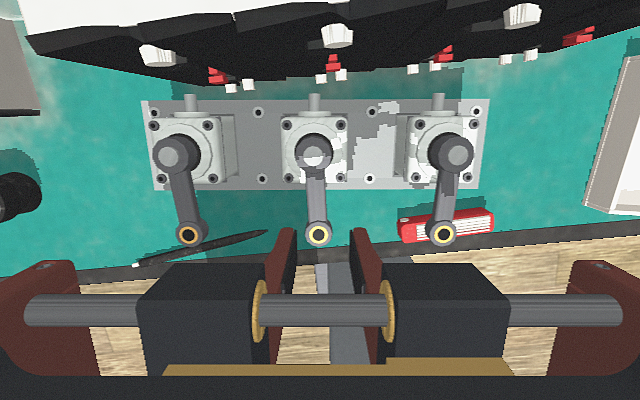

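The eye of crank 1 sits at (317,235), between the fingers but 3 mm to the left of their centre. I'll correct for that and descend.

>>> {"method": "play_rows", "body": {
  "steps": [
    [[0,-3,0],0],
    [[0,0,15],0],
    [[0,0,15],0],
    [[0,0,14],0],
    [[0,0,0],0]
  ]
}}

```text
time: 3.07
tool_pos: [0.4428, 0.1014, 0.0779]
eef_rot: [3.138, -0.152, -0.002]
ft_force: [-0.8, 0.1, -0.5]
width: 0.0299
grip_force: 0.0
```

>>> {"method": "play_rows", "body": {
  "steps": [
    [[0,0,0],0],
    [[0,0,0],0]
  ]
}}

```text
time: 3.23
tool_pos: [0.4444, 0.1015, 0.0797]
eef_rot: [-3.138, 0.152, -0.002]
ft_force: [0.0, 0.3, 0.6]
width: 0.0298
grip_force: 0.0
```

>>> {"method": "play_rows", "body": {
  "steps": [
    [[0,-1,0],0],
    [[0,-1,0],0],
    [[0,-1,0],0],
    [[0,0,0],0]
  ]
}}

```text
time: 3.57
tool_pos: [0.4442, 0.1045, 0.0791]
eef_rot: [-3.138, 0.152, -0.001]
ft_force: [0.1, -0.8, -0.5]
width: 0.0299
grip_force: 0.0
```

>>> {"method": "play_rows", "body": {
  "steps": [
    [[0,-1,0],0],
    [[0,0,0],0],
    [[0,0,0],0]
  ]
}}

```text
time: 3.82
tool_pos: [0.4439, 0.1053, 0.0787]
eef_rot: [-3.138, 0.152, 0.0]
ft_force: [0.4, 0.2, -0.7]
width: 0.0299
grip_force: 0.0
```

>>> {"method": "play_rows", "body": {
  "steps": [
    [[0,-1,0],0],
    [[0,0,0],0],
    [[0,0,0],0]
  ]
}}

```text
time: 4.07
tool_pos: [0.444, 0.1063, 0.0786]
eef_rot: [-3.138, 0.152, 0.0]
ft_force: [-0.0, -0.3, 0.5]
width: 0.0301
grip_force: 0.0
```

>>> {"method": "play_rows", "body": {
  "steps": [
    [[0,-1,0],0],
    [[0,0,0],0],
    [[0,0,0],0]
  ]
}}

```text
time: 4.32
tool_pos: [0.4439, 0.1072, 0.0786]
eef_rot: [3.138, -0.152, -0.001]
ft_force: [0.0, -1.4, -0.7]
width: 0.0298
grip_force: 0.3
```

>>> {"method": "play_rows", "body": {
  "steps": [
    [[0,-1,0],0],
    [[0,0,0],0],
    [[0,0,0],0]
  ]
}}

```text
time: 4.57
tool_pos: [0.444, 0.1082, 0.0786]
eef_rot: [3.138, -0.152, -0.001]
ft_force: [-1.5, -0.9, 0.1]
width: 0.0304
grip_force: 0.5
```

>>> {"method": "play_rows", "body": {
  "steps": [
    [[0,-1,0],0],
    [[0,0,0],0],
    [[0,0,0],0]
  ]
}}

```text
time: 4.82
tool_pos: [0.4442, 0.1093, 0.0786]
eef_rot: [-3.138, 0.152, 0.0]
ft_force: [-1.3, -1.3, 0.2]
width: 0.0302
grip_force: 0.5
```

>>> {"method": "play_rows", "body": {
  "steps": [
    [[0,-1,0],0],
    [[0,0,0],0],
    [[0,0,0],0]
  ]
}}

```text
time: 5.07
tool_pos: [0.4444, 0.1103, 0.0787]
eef_rot: [-3.138, 0.152, 0.0]
ft_force: [-1.2, 0.4, 0.4]
width: 0.0298
grip_force: 0.5
```

>>> {"method": "play_rows", "body": {
  "steps": [
    [[0,-1,0],0],
    [[0,0,0],0],
    [[0,0,0],0]
  ]
}}

```text
time: 5.32
tool_pos: [0.4445, 0.1113, 0.0787]
eef_rot: [-3.138, 0.152, -0.0]
ft_force: [0.0, -0.6, -0.8]
width: 0.0296
grip_force: 0.5
```

>>> {"method": "play_rows", "body": {
  "steps": [
    [[0,-1,0],0],
    [[0,0,0],0],
    [[0,0,0],0]
  ]
}}

```text
time: 5.57
tool_pos: [0.4446, 0.1123, 0.0787]
eef_rot: [-3.138, 0.152, -0.0]
ft_force: [-1.4, 0.1, -0.1]
width: 0.0297
grip_force: 0.5
```

>>> {"method": "play_rows", "body": {
  "steps": [
    [[0,-1,0],0],
    [[0,0,0],0],
    [[0,0,0],0]
  ]
}}

```text
time: 5.82
tool_pos: [0.4447, 0.1133, 0.0787]
eef_rot: [-3.138, 0.152, -0.0]
ft_force: [-0.2, -0.7, -0.5]
width: 0.0299
grip_force: 0.5
```

>>> {"method": "play_rows", "body": {
  "steps": [
    [[0,-1,0],0],
    [[0,0,0],0],
    [[0,0,0],0]
  ]
}}

```text
time: 6.07
tool_pos: [0.4448, 0.1143, 0.0787]
eef_rot: [-3.138, 0.152, 0.0]
ft_force: [-1.3, -0.9, -0.7]
width: 0.0298
grip_force: 0.5
```

>>> {"method": "play_rows", "body": {
  "steps": [
    [[0,-1,0],0],
    [[0,0,0],0],
    [[0,0,0],0]
  ]
}}

```text
time: 6.32
tool_pos: [0.4448, 0.1151, 0.0787]
eef_rot: [3.138, -0.151, -0.0]
ft_force: [-1.6, -1.8, 1.1]
width: 0.0302
grip_force: 1.4
```

Run:
```python
from h import *
s=get_state();c=viewer.read_camera("wrist");im=c["image"]
print(s["ft_force"],s["wrist_torque"])
cv2.imwrite("pics/w3.png",im[60:300,100:520])
```

```text
[-1.57396623 -1.83959823  1.07477133] [-0.41760075  0.19058855 -0.03839502]
```

View pics/w3.png

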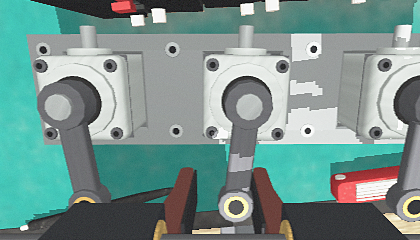

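Crank 1's eye, at crop (236,208), has swung to the left. It moved about 8 mm with only the seal drag before the force began to rise. Now I'll rock it the other way.

>>> {"method": "play_rows", "body": {
  "steps": [
    [[0,4,0],0],
    [[0,4,0],0],
    [[0,3,0],0],
    [[0,1,0],0],
    [[0,0,0],0]
  ]
}}

```text
time: 6.78
tool_pos: [0.4439, 0.103, 0.0787]
eef_rot: [-3.138, 0.153, -0.0]
ft_force: [1.0, 0.6, 0.1]
width: 0.0299
grip_force: 0.0
```

>>> {"method": "play_rows", "body": {
  "steps": [
    [[0,1,0],0],
    [[0,1,0],0],
    [[0,0,0],0],
    [[0,0,0],0]
  ]
}}

```text
time: 7.12
tool_pos: [0.4435, 0.1014, 0.0787]
eef_rot: [-3.138, 0.152, -0.0]
ft_force: [0.7, 0.5, 0.2]
width: 0.0299
grip_force: 0.1
```

>>> {"method": "play_rows", "body": {
  "steps": [
    [[0,1,0],0],
    [[0,1,0],0],
    [[0,0,0],0],
    [[0,0,0],0]
  ]
}}

```text
time: 7.45
tool_pos: [0.4432, 0.0993, 0.0786]
eef_rot: [-3.138, 0.152, 0.001]
ft_force: [-0.7, 0.7, 0.1]
width: 0.0302
grip_force: 0.4
```

>>> {"method": "play_rows", "body": {
  "steps": [
    [[0,1,0],0],
    [[0,1,0],0],
    [[0,0,0],0],
    [[0,0,0],0]
  ]
}}

```text
time: 7.78
tool_pos: [0.4431, 0.0973, 0.0787]
eef_rot: [-3.138, 0.152, 0.0]
ft_force: [-0.1, 0.4, -0.2]
width: 0.03
grip_force: 0.5
```

>>> {"method": "play_rows", "body": {
  "steps": [
    [[0,1,0],0],
    [[0,1,0],0],
    [[0,0,0],0],
    [[0,0,0],0]
  ]
}}

```text
time: 8.12
tool_pos: [0.443, 0.0952, 0.0787]
eef_rot: [-3.138, 0.152, -0.0]
ft_force: [-1.0, 1.1, 0.5]
width: 0.0303
grip_force: 0.4
```

>>> {"method": "play_rows", "body": {
  "steps": [
    [[0,1,0],0],
    [[0,1,0],0],
    [[0,0,0],0],
    [[0,0,0],0]
  ]
}}

```text
time: 8.45
tool_pos: [0.4428, 0.0932, 0.0787]
eef_rot: [-3.138, 0.152, -0.0]
ft_force: [-0.4, -0.0, -0.2]
width: 0.0295
grip_force: 0.4
```

>>> {"method": "play_rows", "body": {
  "steps": [
    [[0,1,0],0],
    [[0,1,0],0],
    [[0,0,0],0],
    [[0,0,0],0]
  ]
}}

```text
time: 8.78
tool_pos: [0.4426, 0.0913, 0.0787]
eef_rot: [-3.138, 0.152, -0.0]
ft_force: [-0.6, 0.1, -0.5]
width: 0.03
grip_force: 0.4
```

>>> {"method": "play_rows", "body": {
  "steps": [
    [[0,1,0],0],
    [[0,0,0],0],
    [[0,0,0],0]
  ]
}}

```text
time: 9.03
tool_pos: [0.4425, 0.0903, 0.0787]
eef_rot: [-3.138, 0.152, 0.0]
ft_force: [-0.4, 1.0, 0.2]
width: 0.0296
grip_force: 0.4
```

Crank 1 has more than 10 mm of free travel, so it is the worn one. I'll back off, rise, and work out the nest centre.

>>> {"method": "play_rows", "body": {
  "steps": [
    [[0,-4,0],0],
    [[0,0,-15],0],
    [[0,0,-30],0],
    [[0,0,-30],0],
    [[0,0,-30],0]
  ]
}}

```text
time: 9.45
tool_pos: [0.4426, 0.0944, 0.1848]
eef_rot: [3.138, -0.152, -0.001]
ft_force: [-0.9, 0.2, -0.3]
width: 0.03
grip_force: 0.0
```

>>> {"method": "play_rows", "body": {
  "steps": [
    [[0,0,-15],0],
    [[0,0,0],0],
    [[0,0,0],0]
  ],
  "gripper": -0.4
}}

```text
time: 9.7
tool_pos: [0.4436, 0.0945, 0.1993]
eef_rot: [-3.138, 0.152, -0.004]
ft_force: [0.1, -0.3, -0.5]
width: 0.0464
grip_force: 0.0
```

Run:
```python
from h import *
s=get_state();c=viewer.read_camera("wrist");im=c["image"]
print(s["tool_pos"],R.from_rotvec(s["eef_rot"]).as_matrix()[0,1],s["width"])
cv2.imwrite("pics/w4.png",cv2.resize(im[60:220,180:460],None,fx=2.8,fy=2.8,interpolation=cv2.INTER_CUBIC))
s2=dict(tool_pos=[.44424,.0974,.12372],eef_rot=R.from_matrix([[.9952,-.0983,0],[-.0983,-.9952,0],[0,0,-1]]).as_rotvec())
k=cast(c,[[143,100],[490,98],[489,190],[153,190]],.05,s2);print(k.round(4),k.mean(0))
print(proj(c,[[.492+.0919*d,.0965+.9958*d,.086] for d in(-.084,0,.084)],s))
```

```text
[0.44358764 0.09446253 0.19927239] -0.09640451276865146 0.046387729275693776
[[ 0.5391  0.2199  0.05  ]
 [ 0.5155 -0.0328  0.05  ]
 [ 0.4456 -0.0353  0.05  ]
 [ 0.4719  0.2292  0.05  ]] [0.49301671 0.09524058 0.05      ]
[[409.59781616 142.43584497]
 [314.87575706 142.88815493]
 [220.15785817 143.34044502]]
```

View pics/w4.png

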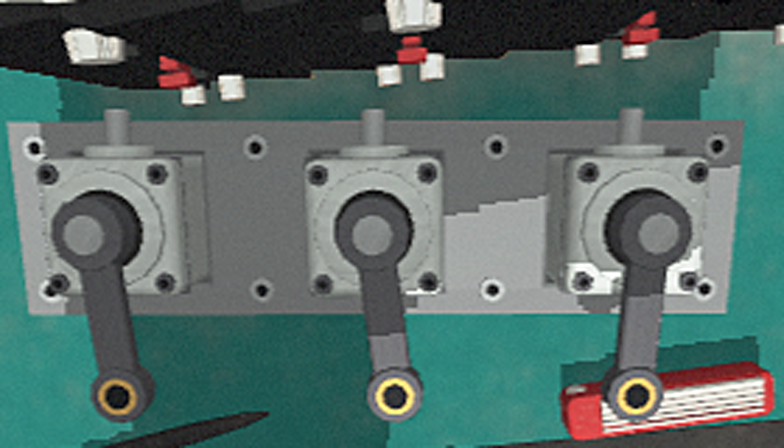

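The crop shows crank 1 now swung to the right, with its eye at (394,397), so the swing is confirmed. Its housing centre is at crop (374,229), which puts the nest at about (0.493,0.0976). Before going down I'll check how close the box knobs are to the gripper body.

Run:
```python
from h import *
s=get_state();w=viewer.read_camera("wrist");t=viewer.read_camera("top")
def tri(a,b):
    p=cast(w,[a],0,s)[0];o=pose(w,s)[0];q=cast(t,[b],0)[0];o2=pose(t)[0]
    d=(p-o)/np.linalg.norm(p-o);e=(q-o2)/np.linalg.norm(q-o2)
    x=np.linalg.lstsq(np.c_[d,-e],o2-o,rcond=None)[0];return ((o+x[0]*d+o2+x[1]*e)/2).round(3),np.linalg.norm(o+x[0]*d-o2-x[1]*e).round(4)
f=lambda u,v:(180+u/2.8,60+v/2.8); g=lambda u,v:(230+u/3.4,170+v/3.4)
print(tri(f(388,75),g(365,43)),tri(f(432,67),g(387,42)),tri(f(231,87),g(309,43)),tri(f(413,15),g(380,25)))
```

```text
(array([0.544, 0.09 , 0.011]), np.float64(0.0032)) (array([0.541, 0.072, 0.046]), np.float64(0.0023)) (array([0.543, 0.147, 0.026]), np.float64(0.0003)) (array([0.55 , 0.08 , 0.107]), np.float64(0.0003))
```

>>> {"method": "play_rows", "body": {
  "steps": [
    [[16,-3,0],0],
    [[16,-3,0],0],
    [[17,-2,0],0],
    [[0,0,20],0],
    [[0,0,30],0]
  ]
}}

```text
time: 10.27
tool_pos: [0.4953, 0.0977, 0.1489]
eef_rot: [-3.137, 0.152, -0.007]
ft_force: [0.5, -0.0, -0.5]
width: 0.0613
grip_force: 0.0
```

>>> {"method": "play_rows", "body": {
  "steps": [
    [[0,0,25],0],
    [[0,0,0],0],
    [[0,0,0],0],
    [[0,0,0],0]
  ]
}}

```text
time: 10.6
tool_pos: [0.4925, 0.0976, 0.1239]
eef_rot: [-3.138, 0.152, 0.001]
ft_force: [0.3, 0.3, 1.0]
width: 0.0615
grip_force: 0.0
```

>>> {"method": "play_rows", "body": {
  "steps": [
    [[0,0,15],0],
    [[0,0,15],0],
    [[0,0,15],0],
    [[0,0,15],0],
    [[0,0,9],0]
  ]
}}

```text
time: 11.02
tool_pos: [0.4933, 0.0976, 0.055]
eef_rot: [-3.138, 0.152, -0.003]
ft_force: [-0.3, -0.1, -0.7]
width: 0.0612
grip_force: 0.0
```

>>> {"method": "play_rows", "body": {
  "steps": [
    [[0,0,0],0],
    [[0,0,0],0],
    [[0,0,0],0]
  ]
}}

```text
time: 11.27
tool_pos: [0.4934, 0.0976, 0.0558]
eef_rot: [-3.138, 0.152, -0.003]
ft_force: [0.5, 1.1, -0.4]
width: 0.0612
grip_force: 0.0
```

>>> {"method": "play_rows", "body": {
  "steps": [
    [[0,0,0],0],
    [[0,0,0],0],
    [[0,0,0],0],
    [[0,0,0],0],
    [[0,0,0],0]
  ],
  "gripper": 0.1,
  "force": 8
}}

```text
time: 11.68
tool_pos: [0.4931, 0.0978, 0.0553]
eef_rot: [-3.137, 0.152, -0.002]
ft_force: [0.2, 2.3, 4.6]
width: 0.0442
grip_force: 8.0
```

>>> {"method": "play_rows", "body": {
  "steps": [
    [[0,-0.3,0],0],
    [[0,0,0],0],
    [[0,0,0],0]
  ],
  "gripper": 0.4,
  "force": 35
}}

```text
time: 11.93
tool_pos: [0.4931, 0.0978, 0.0552]
eef_rot: [-3.138, 0.152, -0.002]
ft_force: [0.2, -0.4, 5.1]
width: 0.0435
grip_force: 35.0
```

>>> {"method": "play_rows", "body": {
  "steps": [
    [[0,0,-3],0],
    [[0,0,-4],0],
    [[0,0,-5],0],
    [[0,0,0],0]
  ]
}}

```text
time: 12.27
tool_pos: [0.4925, 0.0978, 0.0673]
eef_rot: [-3.138, 0.152, -0.0]
ft_force: [2.0, 0.2, -3.6]
width: 0.0438
grip_force: 35.0
```

Lifting freely: the force shows just the gearhead's weight.

>>> {"method": "play_rows", "body": {
  "steps": [
    [[0,0,-8],0],
    [[0,0,-10],0],
    [[0,0,-12],0],
    [[0,0,-12],0],
    [[0,0,-12],0]
  ]
}}

```text
time: 12.68
tool_pos: [0.4907, 0.0977, 0.1216]
eef_rot: [3.138, -0.151, -0.005]
ft_force: [-0.0, 0.3, -4.3]
width: 0.044
grip_force: 35.0
```

>>> {"method": "play_rows", "body": {
  "steps": [
    [[0,0,-15],0],
    [[0,0,-15],0],
    [[0,0,-12],0],
    [[0,0,0],0],
    [[0,0,0],0]
  ]
}}

```text
time: 13.1
tool_pos: [0.4918, 0.0978, 0.1633]
eef_rot: [3.138, -0.151, -0.0]
ft_force: [-0.5, -0.2, -4.7]
width: 0.0442
grip_force: 35.0
```

Run:
```python
from h import *
s=get_state();c=viewer.read_camera("wrist");im=c["image"]
print(s["tool_pos"],R.from_rotvec(s["eef_rot"]).as_matrix()[0,1],s["ft_force"])
cv2.imwrite("pics/w5.png",im)
```

```text
[0.49180462 0.09779516 0.16333098] -0.09633578248111811 [-0.46133356 -0.21384709 -4.69002694]
```

View pics/w5.png

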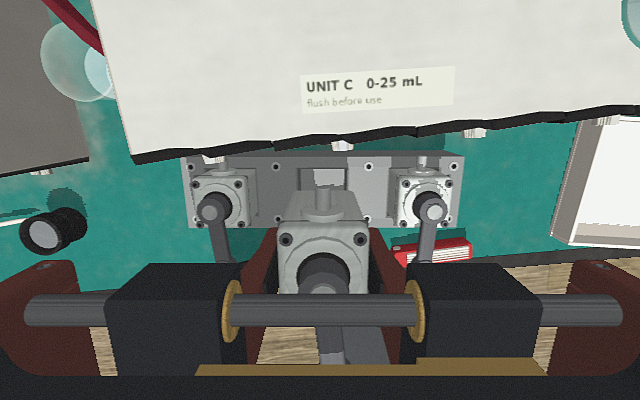

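The wrist view shows the middle gearhead held, with the neighbours still seated. I'll raise it more, then carry it to the tray.

>>> {"method": "play_rows", "body": {
  "steps": [
    [[0,0,-16],0],
    [[0,0,-16],0],
    [[0,12,0],0],
    [[0,24,0],0],
    [[0,30,0],0]
  ]
}}

```text
time: 13.57
tool_pos: [0.485, 0.0321, 0.1936]
eef_rot: [-3.138, 0.148, 0.003]
ft_force: [1.3, -1.0, -5.1]
width: 0.0435
grip_force: 35.0
```

>>> {"method": "play_rows", "body": {
  "steps": [
    [[0,35,0],0],
    [[0,35,0],0],
    [[0,35,0],0],
    [[0,35,0],0],
    [[0,35,0],0]
  ]
}}

```text
time: 13.98
tool_pos: [0.4671, -0.1436, 0.1932]
eef_rot: [-3.137, 0.152, 0.005]
ft_force: [1.0, -0.6, -5.0]
width: 0.0439
grip_force: 35.0
```

>>> {"method": "play_rows", "body": {
  "steps": [
    [[0,32,0],0],
    [[0,25,0],0],
    [[1,14,0],2.5],
    [[0,0,0],2.5],
    [[0,0,0],0]
  ]
}}

```text
time: 14.4
tool_pos: [0.4621, -0.2133, 0.1934]
eef_rot: [-3.126, 0.296, 0.004]
ft_force: [-0.1, 0.6, -4.8]
width: 0.0438
grip_force: 35.0
```

>>> {"method": "play_rows", "body": {
  "steps": [
    [[0,0,0],0],
    [[0,0,0],0]
  ]
}}

```text
time: 14.57
tool_pos: [0.4626, -0.2119, 0.1939]
eef_rot: [-3.127, 0.287, 0.003]
ft_force: [-0.6, 0.3, -5.8]
width: 0.0436
grip_force: 35.0
```

Run:
```python
from h import *
s=get_state();c=viewer.read_camera("top")
print(s["tool_pos"],R.from_rotvec(s["eef_rot"]).as_matrix()[0,1],s["ft_force"])
c=viewer.read_camera("wrist");cv2.imwrite("pics/w6.png",c["image"])
```

```text
[ 0.46263591 -0.21186168  0.19393037] -0.18170015551502455 [-0.55823442  0.26986953 -5.79087549]
```

View pics/w6.png

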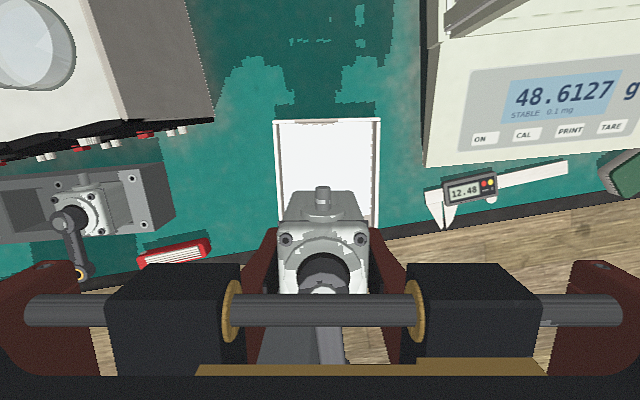

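The gearhead is held over the tray, with the tray between columns 275 and 381 and the housing centred at 322. The yaw matches, so I'll lower it.

>>> {"method": "play_rows", "body": {
  "steps": [
    [[0,0,20],0],
    [[0,0,25],0],
    [[0,0,25],0],
    [[0,0,25],0],
    [[0,0,20],0]
  ]
}}

```text
time: 15.08
tool_pos: [0.463, -0.2118, 0.0783]
eef_rot: [-3.128, 0.286, 0.001]
ft_force: [-0.4, 0.3, -4.9]
width: 0.0441
grip_force: 35.0
```

>>> {"method": "play_rows", "body": {
  "steps": [
    [[0,0,15],0],
    [[0,0,8],0],
    [[0,0,2],0],
    [[0,0,0],0],
    [[0,0,0],0]
  ]
}}

```text
time: 15.5
tool_pos: [0.4641, -0.213, 0.0554]
eef_rot: [3.128, -0.288, 0.002]
ft_force: [0.1, 0.0, -4.4]
width: 0.0436
grip_force: 35.0
```

>>> {"method": "play_rows", "body": {
  "steps": [
    [[0,0,1],0],
    [[0,0,1],0],
    [[0,0,0],0],
    [[0,0,0],0]
  ]
}}

```text
time: 15.83
tool_pos: [0.4635, -0.2129, 0.053]
eef_rot: [3.128, -0.289, 0.001]
ft_force: [0.4, 0.1, -5.0]
width: 0.0434
grip_force: 35.0
```

>>> {"method": "play_rows", "body": {
  "steps": [
    [[0,0,1],0],
    [[0,0,1],0],
    [[0,0,0],0],
    [[0,0,0],0]
  ]
}}

```text
time: 16.17
tool_pos: [0.4632, -0.2127, 0.0505]
eef_rot: [-3.128, 0.289, 0.0]
ft_force: [-0.0, 0.8, -4.3]
width: 0.0437
grip_force: 35.0
```

>>> {"method": "play_rows", "body": {
  "steps": [
    [[0,0,1],0],
    [[0,0,0],0],
    [[0,0,0],0]
  ]
}}

```text
time: 16.42
tool_pos: [0.4633, -0.2128, 0.0496]
eef_rot: [-3.128, 0.288, 0.0]
ft_force: [-0.2, -0.4, -3.9]
width: 0.0438
grip_force: 35.0
```

>>> {"method": "play_rows", "body": {
  "steps": [
    [[0,0,0.5],0],
    [[0,0,0],0],
    [[0,0,0],0]
  ]
}}

```text
time: 16.67
tool_pos: [0.4634, -0.2128, 0.0493]
eef_rot: [-3.128, 0.289, -0.0]
ft_force: [0.2, 0.1, -2.2]
width: 0.0441
grip_force: 35.0
```

>>> {"method": "play_rows", "body": {
  "steps": [
    [[0,0,0.5],0],
    [[0,0,0],0],
    [[0,0,0],0]
  ]
}}

```text
time: 16.92
tool_pos: [0.4634, -0.2128, 0.0493]
eef_rot: [3.128, -0.288, 0.001]
ft_force: [-1.7, 2.1, 5.2]
width: 0.0438
grip_force: 35.0
```

It is on the floor of the tray. I'll release gently and rise.

>>> {"method": "play_rows", "body": {
  "steps": [
    [[0,0,0],0],
    [[0,0,0],0],
    [[0,0,0],0],
    [[0,0,0],0]
  ],
  "gripper": -0.4
}}

```text
time: 17.25
tool_pos: [0.4636, -0.213, 0.0487]
eef_rot: [3.128, -0.289, 0.001]
ft_force: [0.3, 0.6, -1.0]
width: 0.0609
grip_force: 0.0
```

>>> {"method": "play_rows", "body": {
  "steps": [
    [[0,0,-15],0],
    [[0,0,-25],0],
    [[0,0,-35],0],
    [[0,0,-35],0],
    [[0,0,-35],0]
  ]
}}

```text
time: 17.67
tool_pos: [0.4629, -0.2125, 0.1949]
eef_rot: [-3.128, 0.289, 0.001]
ft_force: [0.7, -0.9, -0.4]
width: 0.0613
grip_force: 0.0
```

>>> {"method": "play_rows", "body": {
  "steps": [
    [[0,0,-20],0],
    [[0,0,0],0],
    [[0,0,0],0],
    [[0,0,0],0]
  ]
}}

```text
time: 18.0
tool_pos: [0.4626, -0.2124, 0.2126]
eef_rot: [-3.127, 0.288, 0.002]
ft_force: [-0.8, -0.4, -0.6]
width: 0.0612
grip_force: 0.0
```

Run:
```python
from h import *
s=get_state();print(s["tool_pos"],s["ft_force"],s["width"])
a=viewer.read_camera("wrist")["image"];cv2.imwrite("pics/w7.png",a)
```

```text
[ 0.46257831 -0.21235589  0.21257063] [-0.76240138 -0.41559362 -0.56101362] 0.061235503852403804
```

View pics/w7.png

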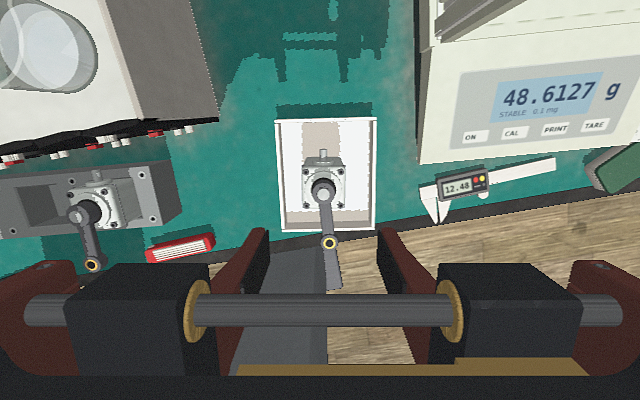

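The gearhead stands upright in the tray at (323,185), and the gripper is clear above it.

```bash
python3 -c "
from workcell import r
print(r.hand_in())"
```

```text
the job is handed in; nothing more can be done
None
```

The worn gearhead was the middle one (nest 1): its crank eye swung more than 10 mm on only the seal drag. It now stands upright and released in the tray, and the job is handed in; I did not rock cranks 0 and 2, relying on the stated 1 mm sound play, and both stayed seated.

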